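# Open the clamped sample jar

### The arm

A 6-joint arm with a two-finger parallel gripper is mounted at the origin on the work surface. World frame = base frame: x ahead of the robot, y to its left, z up, the work surface at z = 0. Lengths are in mm, angles in rad, forces in N, time in s.
With the tool pointing down it reaches from about 350 to 775 mm from the base axis. Payload 7.3 kg.
Tool frame: the origin (TCP) lies at the very end of the fingers, on their centre line; the grasp point (between the pads) lies 19 mm behind it; x points along the fingers, z is the direction in which the jaws open and shut, and the axes are right-handed (so a half turn about x gives the same grasp; the last joint's range is limited). The gripper opens to 92 mm and grips with 3 to 60 N. Pads are 19 mm wide; open, the fingers measure 130 mm over their backs; the gripper's body (75 mm by 190 mm) begins 47 mm behind the grasp point.
Start: joints at [0.97, 0.342, 1.524, -0, 1.275, -0.146], TCP at [230.612, 471.66, 226.741] pointing down, gripper open.
Joint ranges: [-2.53, 2.53], [-0.77, 2.02], [0.04, 2.7], [-1, 4.14], [0.28, 2.66], [-3.11, 3.11]. Speed limits (rad/s): [2.57, 2.57, 3.14, 3.14, 3.14, 3.14].

### API

Orientations are given as [roll, pitch, yaw] about the fixed x, y, z axes, in that order (R = Rz(yaw) Ry(pitch) Rx(roll)).
In Python, from plant import * gives the robot as it stands.
- The arm moves only by the tool carry_out, never from a script. Its argument "rows" is a list of rows, each a list of 4 numbers: the shift along the world's x, y, z in mm, then the turn about the world's z in degrees. In form: [[x, y, z, twist], ...]. A call has 1 to 20 rows; each row is the pose to reach, as a shift and turn from the pose measured when the call began; what a row does not reach only later rows make up. A row lasts 1/12 s, in which the tool goes at most 41.7 mm and 7.16 degrees, less where a joint would pass 70% of its speed; a pose out of reach is approached as far as the arm can. A call with a gripper value outside its range is refused whole. "hand" is the finger opening in mm, from 0 to 91.8, set as the call begins (left out, the last holds). The fingers move at their own pace and stop on an object; the grip force is fixed at half the most. Time passes only in rows, so rows that repeat a pose let the fingers close. It gives the time, the measured TCP pose, the force and the opening at its end, in the units of the state.
- get_obs(): the state, without advancing time (a new reading comes with each control period).
- capture(name): name is "scene" or "top" or "wrist"; returns the picture (420x560x3 uint8, red, green, blue); there is no depth.
- camera_info(name): a dict with "camera_matrix" (3x3 intrinsics, pixels), "dist" ([k1, k2, p1, p2, k3] as OpenCV has them; the pictures are not rectified), "pose" (4x4, takes a point from camera to world coordinates); the wrist camera has in their place "mount" (4x4, takes a point from camera to tool coordinates, whose origin is the TCP and whose axes are the tool frame's). Camera axes: x right, y down, z forward; pixel columns grow to the right and rows downward; lengths in mm; the calibration is good to about 2 mm. A picture is of the moment at which its call begins: read the wrist's pose just before it. camera_info takes no time and is no camera call.
- close_job(): hands the job in, once; it reports no verdict.
The state is a dict: "time": time; "joint_positions": joint angles; "dq": joint speeds; "tau": joint torques, N m; "tool_pos": TCP position; "tcp_rot": TCP orientation; "contact_force": force on the tool from outside, world axes, zero at the start; "moment": the same for the moment, N m; "grip_width": finger opening in mm.
Only numpy, scipy, OpenCV 4.12 (cv2) and the standard library are available. Lean on these libraries where they do the work, as an engineer would, in place of code of your own. Each camera call takes 0.05 s, during which the arm holds its last target. There are 200 camera calls.

### The job

Open the wide-mouthed sample jar that is held in a clamp: unscrew its lid anticlockwise until the thread lets go, lift it away, and set it down gently, right way up, in the shallow steel tray. Leave the loose jar of the same kind standing where it is.

Things in the scene. Friction and masses are not known exactly. Their poses are not given: they have to be found in the camera images.
- lid_mid (a point): White ribbed screw lid, 59 mm across, 28 mm high, 45 g; the point: its centre, 14 mm below its top, z up. Fast thread: free after 1.55 to 2.0 rad anticlockwise (from above); a stop 0.5 rad later, where it slips in the grip: 2.05 to 2.6 rad is always right. Round: grip at any yaw. Turns easily, needs no raising, stays if let go, cannot be pulled off sooner. Then lifts straight off the neck (24 mm).
- jar_mouth (a point): Rim centre of the amber jar's neck (37 mm wide, 48 over the threads), 121 mm above the bench, 10 mm above the lid's centre at the start; z up. The jar, 54 mm wide, is fixed (cannot turn) between four posts on a grey 100 mm square clamp plate. An equal clamp, which may swap places with it, holds a bottle with a narrow 32 mm cap: not that one.
- tray_floor (a point): Shallow empty steel tray, fixed to the bench: 160 mm (its x) by 200 mm (its y) outside, walls 4 mm thick, rising 12 mm above the bench. The point is the centre of its inner floor, 4 mm above the bench; z up.
- spare_jar_mid (a point): Loose amber jar of the same kind with the same white lid, standing on the bench without a clamp, 59 mm across, 108 mm high; the point is half-way up its axis, z up. A bystander, to be left alone.
Not all that is in view belongs to the job. What is shaped like the part that bears spare_jar_mid but black, blue or pink is not meant.

How it is judged:
By the outcome, as a careful person would: the job done as asked, in the order asked, and still so for the second after the job is handed in, with the robot touching nothing.
It also fails if it takes over 42 s, if anything falls off the work surface, if the arm or the gripper's body presses on something with over 40 N, if the wrist force passes 120 N, or if a joint passes its speed limit or range.

## Working session

There is one attempt and no reset: what is moved stays moved. The work goes in short steps, Python scripts to look and compute and a tool call to move; the robot and the scene stay as the last step left them, time stands still between calls to the robot, and variables do not carry over. Pictures are saved under pics/ and viewed, about 8 in all and at most 12, crops included, and the job is handed in when it is done.

Besides the shell and the picture viewer there is one more tool, called after "Emit:" by a JSON object that holds its "op" and its "data". carry_out: Moves the arm, as the interface text tells. Its arguments: {"type":"object","properties":{"rows":{"type":"array"},"hand":{"type":"number"}},"required":["rows"]}

```bash
mkdir -p pics
python3 - <<'E'
from plant import *
import cv2, numpy as np
print(get_obs())
for n in ("scene","top"):
    cv2.imwrite(f"pics/{n}0.png",capture(n)[:,:,::-1]); i=camera_info(n); print(n,np.round(i["camera_matrix"],1).tolist(),np.round(i["dist"],3),np.round(i["pose"],3).tolist())
print(camera_info("wrist"))
E
```

```text
{'time': 0.0, 'joint_positions': array([ 9.70017197e-01,  3.42711363e-01,  1.52502424e+00, -3.19966846e-06,
        1.27538946e+00, -1.45993616e-01]), 'dq': array([-0.00350565,  0.00086934, -0.00110224, -0.00038099, -0.00011499,
        0.00172654]), 'tau': array([ 6.06694430e-04, -4.31249535e+01, -2.44219047e+01,  7.17634242e-02,
        5.61216718e-02, -1.86886796e-04]), 'tool_pos': array([230.36118556, 471.3069577 , 226.04833595]), 'tcp_rot': array([ 2.99759565,  1.56926391, -2.16957791]), 'contact_force': array([ 0.14741563, -0.24852536,  0.87599311]), 'moment': array([-0.01369481,  0.02918388,  0.03692848]), 'grip_width': 91.59658539253603}
scene [[507.5, 0.0, 272.2], [0.0, 507.5, 208.4], [0.0, 0.0, 1.0]] [-0.18  0.    0.    0.    0.  ] [[0.34, 0.637, -0.692, 1440.419], [0.94, -0.215, 0.264, -301.152], [0.019, -0.74, -0.672, 852.608], [0.0, 0.0, 0.0, 1.0]]
top [[463.6, 0.0, 275.7], [0.0, 463.6, 208.9], [0.0, 0.0, 1.0]] [-0.131  0.     0.     0.     0.   ] [[-0.029, -0.991, 0.133, 538.713], [-0.999, 0.032, 0.021, -36.224], [-0.025, -0.132, -0.991, 1092.281], [0.0, 0.0, 0.0, 1.0]]
{'camera_matrix': array([[323.95144371,   0.        , 282.13019737],
       [  0.        , 323.95144371, 210.38776107],
       [  0.        ,   0.        ,   1.        ]]), 'dist': array([-0.0406619,  0.       ,  0.       ,  0.       ,  0.       ]), 'mount': array([[-8.45778191e-04, -2.54135595e-01,  9.67168229e-01,
        -1.58537136e+02],
       [-2.29143476e-04, -9.67168501e-01, -2.54135867e-01,
         6.84649092e+01],
       [ 9.99999616e-01, -4.36562864e-04,  7.59776511e-04,
         9.67183687e-03],
       [ 0.00000000e+00,  0.00000000e+00,  0.00000000e+00,
         1.00000000e+00]])}
```

View pics/top0.png

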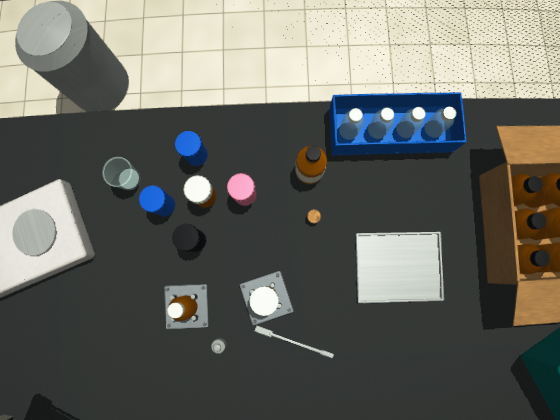

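View pics/scene0.png

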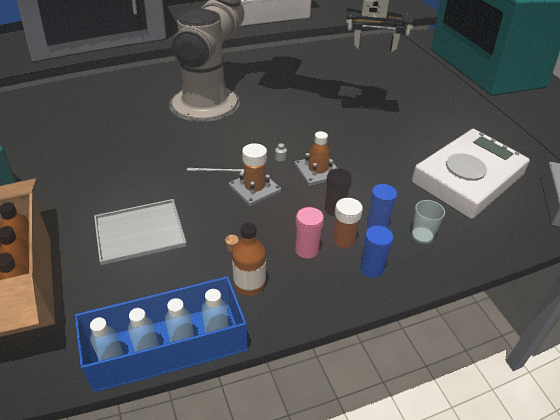

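The top view shows three white caps. (264,301) is a wide lid in a clamp. (178,309) is a narrow cap on the clamped bottle. (198,190) is a wide lid on the loose jar, which has no clamp plate. The target is (264,301), being wide and clamped, and the scene view agrees at (255,158). The tray is at (400,268). Next I'll measure these and confirm with a crop.

```bash
cat > h.py <<'E'
import cv2, numpy as np
from plant import *
def ray(n,px):
    i=camera_info(n); u=cv2.undistortPoints(np.float64([[px]]),i["camera_matrix"],np.float64(i["dist"]))[0,0]
    T=np.array(i["pose"]); return T[:3,3],T[:3,:3]@np.r_[u,1]
def onz(n,px,z):
    o,d=ray(n,px); return (o+d*(z-o[2])/d[2])
def two(p1,p2):
    (a,d),(b,e)=ray("top",p1),ray("scene",p2)
    s=np.linalg.lstsq(np.c_[d,-e],b-a,rcond=None)[0]; P,Q=a+d*s[0],b+e*s[1]
    return (P+Q)/2,np.linalg.norm(P-Q)
def project(n,P):
    i=camera_info(n);T=np.linalg.inv(i["pose"]);return cv2.projectPoints(np.float64([P]),cv2.Rodrigues(T[:3,:3])[0],T[:3,3],i["camera_matrix"],np.float64(i["dist"]))[0][0,0]
E
python3 - <<'E'
from h import *
t=cv2.imread("pics/top0.png"); s=cv2.imread("pics/scene0.png")
def blobs(im,box,thr):
    x,y,w,h=box; c=im[y:y+h,x:x+w]; hsv=cv2.cvtColor(c,cv2.COLOR_BGR2HSV)
    m=((hsv[...,2]>thr)&(hsv[...,1]<60)).astype(np.uint8)
    n,l,st,ce=cv2.connectedComponentsWithStats(m)
    k=1+st[1:,4].argmax(); cn=max(cv2.findContours((l==k).astype(np.uint8),0,1)[0],key=cv2.contourArea)
    return st[k]+[x,y,0,0,0],ce[k]+[x,y],cn+[x,y]
for nm,box in (("lid",(235,270,65,65)),("spare",(180,170,40,40)),("cap",(160,285,50,50))):
    st,ce,cn=blobs(t,box,200); (c,r)=cv2.minEnclosingCircle(cn.astype(np.int32))
    print(nm,st,ce,c,r,onz("top",c,125 if nm=="lid" else 108), "diam", 2*r*970/463.6)
st,ce,cn=blobs(s,(235,140,40,40),150); print("scene lid",st,ce)
print("expected px scene for lid mid:",project("scene",onz("top",blobs(t,(235,270,65,65),200)[1],125)-[0,0,14]))
st,ce,cn=blobs(t,(345,225,110,85),100); q=cv2.minAreaRect(cn.astype(np.int32)); print("tray",st,q)
b=[onz("top",p,12)[:2] for p in cv2.boxPoints(q)]; print(np.round(b,1),np.mean(b,0))
a=cv2.resize(t[265:345,150:300],(750,400),interpolation=cv2.INTER_CUBIC)
b=cv2.resize(s[125:205,220:345],(750,480)[::1] if 0 else (312,200)) 
cv2.imwrite("pics/crop1.png",np.vstack([a,np.pad(b,((0,0),(0,438),(0,0)))]))
E
```

```text
lid [250 286  31  30 666] [263.6966967  300.61561562] (265.1153869628906, 299.24359130859375) 16.346376419067383 [480.86148943  11.10835689 125.        ] diam 68.4037322109377
spare [184 176  26  26 535] [196.84299065 188.44299065] (196.98484802246094, 188.36363220214844) 13.249879837036133 [720.92044251 154.02558738 108.        ] diam 55.44600276930564
cap [167 303  16  15 184] [174.71195652 310.07608696] (174.60000610351562, 310.0) 7.6656012535095215 [461.17779338 204.68319181 108.        ] diam 32.07779644479825
scene lid [243 143  24  24 435] [253.52873563 153.88505747]
expected px scene for lid mid: [254.13523945 155.05089412]
tray [ 356  232   88   71 5916] ((399.464599609375, 266.72320556640625), (69.88970947265625, 86.2445068359375), 88.40885925292969)
[[ 620.7 -198.2]
 [ 619.3 -403.3]
 [ 456.4 -397.6]
 [ 459.3 -195.4]] [ 538.89536763 -298.62484393]
```

View pics/crop1.png

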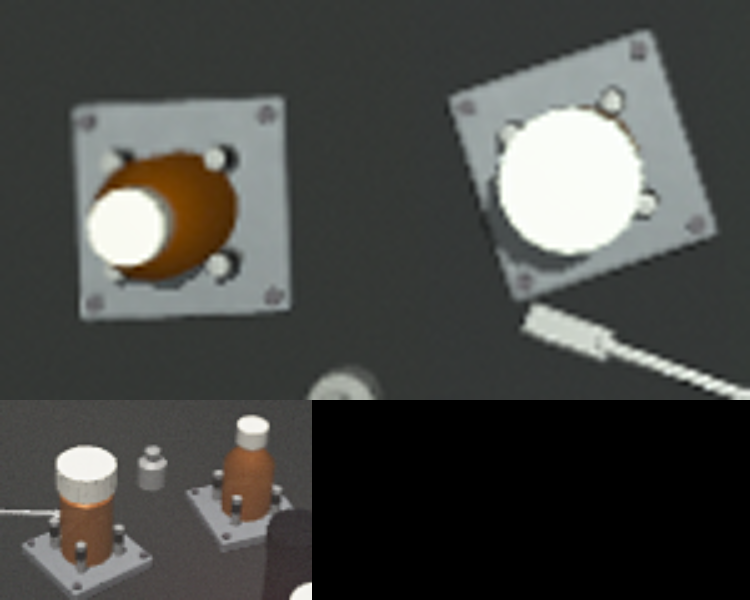

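The crop confirms it: the right-hand clamp holds the wide jar with the ribbed lid, while the left one holds the narrow-capped bottle. The lid is at about (478, 14) and the tray at about (539, -299). I'll move above the lid and turn clockwise on the way to leave room for unscrewing.

Emit:
{"op": "carry_out", "data": {"rows": [[20,-37,0,-7],[40,-74,0,-14],[60,-111,0,-21],[80,-148,0,-28],[100,-185,0,-35],[120,-222,0,-42],[140,-259,0,-49],[160,-296,0,-56],[180,-333,0,-63],[200,-370,0,-70],[218,-403,0,-77],[232,-429,0,-84],[242,-447,0,-91],[247.6,-457.2,0,-98],[247.6,-457.2,0,-105],[247.6,-457.2,0,-110],[247.6,-457.2,0,-110],[247.6,-457.2,0,-110]], "hand": 91.8}}

```text
time: 1.6
tool_pos: [477.8, 14.1, 225.9]
tcp_rot: [-3.022, 1.569, 2.46]
contact_force: [0.9, -0.0, 0.1]
grip_width: 91.8
```

```bash
cat >> h.py <<'E'
from scipy.spatial.transform import Rotation as Ro
def wristpose():
    o=get_obs(); T=np.eye(4); T[:3,:3]=Ro.from_euler("xyz",o["tcp_rot"]).as_matrix(); T[:3,3]=o["tool_pos"]
    return o,T@camera_info("wrist")["mount"]
def wz(T,px,z):
    i=camera_info("wrist"); u=cv2.undistortPoints(np.float64([[px]]),i["camera_matrix"],np.float64(i["dist"]))[0,0]
    d=T[:3,:3]@np.r_[u,1]; return T[:3,3]+d*(z-T[2,3])/d[2]
E
python3 - <<'E'
from h import *
o,T=wristpose(); im=capture("wrist")[:,:,::-1].copy(); cv2.imwrite("pics/w1.png",im)
print(o["time"],o["joint_positions"],o["tool_pos"],o["dq"]); print("jaw axis",Ro.from_euler("xyz",o["tcp_rot"]).as_matrix().round(3))
hsv=cv2.cvtColor(im,cv2.COLOR_BGR2HSV); m=((hsv[...,2]>215)&(hsv[...,1]<40)).astype(np.uint8)
for c in cv2.findContours(m,0,1)[0]:
    if cv2.contourArea(c)>300:
        p,r=cv2.minEnclosingCircle(c); e=cv2.fitEllipse(c); print(p,r,e,cv2.boundingRect(c),wz(T,e[0],125))
E
```

```text
1.6 [-1.31608397e-01  2.57674056e-01  1.64733456e+00  1.04503285e-03
  1.23819574e+00  6.69202515e-01] [477.81339122  14.1335357  225.86208252] [ 0.00658164 -0.00368619 -0.00126313 -0.00056871  0.00094639 -0.01508639]
jaw axis [[-0.001  0.718  0.696]
 [ 0.001  0.696 -0.718]
 [-1.    -0.    -0.002]]
(280.93975830078125, 184.21446228027344) 59.31940460205078 ((283.5223388671875, 189.66465759277344), (83.38113403320312, 105.7505874633789), 2.6980574131011963) (245, 128, 94, 116) [490.71421853  25.92338425 125.        ]
(138.7578582763672, 67.2982177734375) 70.66321563720703 ((138.01907348632812, 72.34312438964844), (92.45866394042969, 123.28011322021484), 123.83362579345703) (69, 10, 141, 128) [479.05214007 167.88889167 125.        ]
```

View pics/w1.png

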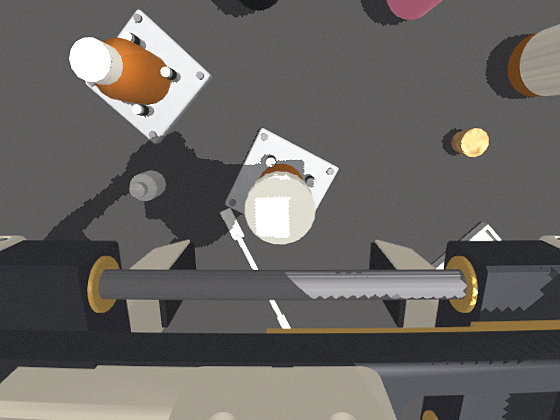

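The wrist view shows the target lid as a disc centred near (280,208) with a radius of about 36 px. It is partly shaded, and the mask merged it with the plate. I'll convert that centre to a position.

Run:
```python
from h import *
o,T=wristpose(); im=cv2.imread("pics/w1.png"); g=cv2.medianBlur(cv2.cvtColor(im,cv2.COLOR_BGR2GRAY),3)
print(g[205,236:326:2]); print(g[164:256:2,280])
for p in ((280,208),(280,209)): print(wz(T,p,125),wz(T,p,111))
c=cv2.HoughCircles(g[150:260,220:340],cv2.HOUGH_GRADIENT,1.5,40,param1=80,param2=15,minRadius=28,maxRadius=42)
print(c, [wz(T,(q[0]+220,q[1]+150),125) for q in c[0]])
```

```text
[125 123 122 122 144 222 220 220 219 223 255 255 255 255 255 255 255 255
 255 255 255 255 255 255 255 255 255 219 220 220 220 221 221 221 220 220
 220 220 220 222 242 193  94  94  94]
[ 86  83  81  80 187 187 255 255 221 221 222 222 222 221 220 220 232 255
 255 255 255 255 255 255 255 255 255 255 255 255 255 255 255 255 255 255
 255 218 220 223 140  91  93  94  95  94]
[477.63334691  17.39283209 125.        ] [474.99625268  15.00544345 111.        ]
[477.01971178  16.80001437 125.        ] [474.34950641  14.38063787 111.        ]
[[[60.75 57.75 36.1 ]]] [array([478.21806742,  17.09617159, 125.        ])]
```

Emit:
{"op": "carry_out", "data": {"rows": [[-0.5,1.1,-25,0],[-0.5,1.1,-55,0],[-0.5,1.1,-85,0],[-0.5,1.1,-105,0],[-0.5,1.1,-120,0],[-0.5,1.1,-128,0],[-0.5,1.1,-133,0],[-0.5,1.1,-133,0],[-0.5,1.1,-133,0]], "hand": 91.8}}

```text
time: 2.4
tool_pos: [477.8, 15.4, 93.5]
tcp_rot: [2.649, 1.57, 1.849]
contact_force: [-0.0, 0.0, -0.2]
grip_width: 91.7
```

Emit:
{"op": "carry_out", "data": {"rows": [[0,0,0,0],[0,0,0,0],[0,0,0,0],[0,0,0,0],[0,0,0,0],[0,0,0,0]], "hand": 50}}

```text
time: 2.9
tool_pos: [477.8, 15.4, 93.7]
tcp_rot: [2.458, 1.57, 1.658]
contact_force: [-1.2, 1.0, 1.5]
grip_width: 57.6
```

Gripped: the opening is 57.6 mm and the side force about 1.5 N. Now I'll unscrew it by 133° anticlockwise.

Emit:
{"op": "carry_out", "data": {"rows": [[0,0,0,3],[0,0,0,8],[0,0,0,15],[0,0,0,22],[0,0,0,29],[0,0,0,36],[0,0,0,43],[0,0,0,50],[0,0,0,57],[0,0,0,64],[0,0,0,71],[0,0,0,78],[0,0,0,85],[0,0,0,92],[0,0,0,99],[0,0,0,106],[0,0,0,113],[0,0,0,120],[0,0,0,127],[0,0,0,133]]}}

```text
time: 4.57
tool_pos: [478.2, 16.0, 93.8]
tcp_rot: [-0.393, 1.57, 1.131]
contact_force: [2.9, 2.7, -2.0]
grip_width: 58.1
```

Emit:
{"op": "carry_out", "data": {"rows": [[0,0,0,0],[0,0,0,0]]}}

```text
time: 4.73
tool_pos: [478.3, 16.0, 93.8]
tcp_rot: [-0.377, 1.569, 1.143]
contact_force: [1.5, 1.8, -0.9]
grip_width: 58.3
```

Run:
```python
from h import *
o=get_obs(); R=Ro.from_euler("xyz",o["tcp_rot"]).as_matrix()
print(o["joint_positions"],o["tool_pos"],o["moment"],o["contact_force"],R[:,2])
a=np.array([.696,-.718]);b=R[:2,2]; print("turn deg",np.degrees(np.arctan2(a[0]*b[1]-a[1]*b[0],a@b)))
```

```text
[-1.27824892e-01  4.17346568e-01  1.82952833e+00  1.72397452e-03
  8.94302554e-01 -1.64895630e+00] [478.25732376  15.99121418  93.76896248] [ 0.16920328 -0.11924049 -0.78039211] [ 1.47054618  1.77451474 -0.93789975] [0.05072179 0.99871196 0.00130829]
turn deg 132.98398105607336
```

It turned 133°. I'll lift slowly at first to see whether the thread has let go.

Emit:
{"op": "carry_out", "data": {"rows": [[0,0,1,0],[0,0,2,0],[0,0,3,0],[0,0,4,0],[0,0,4,0]]}}

```text
time: 5.15
tool_pos: [477.7, 15.8, 96.2]
tcp_rot: [0.941, 1.569, 2.459]
contact_force: [3.3, -1.6, -15.7]
grip_width: 57.7
```

Run:
```python
from h import *
o=get_obs(); R=Ro.from_euler("xyz",o["tcp_rot"]).as_matrix()
print(o["joint_positions"],o["tool_pos"],o["moment"],o["contact_force"],R[:,2])
s=capture("scene")[:,:,::-1]; w=capture("wrist")[:,:,::-1]
o=get_obs(); print(o["moment"],o["contact_force"])
a=cv2.resize(s[100:220,180:340],(640,480),interpolation=cv2.INTER_CUBIC)
cv2.imwrite("pics/c2.png",a)
```

```text
[-1.28216205e-01  4.13826538e-01  1.82654930e+00  1.53748489e-03
  9.03165656e-01 -1.64647500e+00] [477.65460156  15.8386546   96.22990002] [-0.13664095 -0.77185721 -0.85307408] [  3.34095065  -1.57421527 -15.65282269] [0.0534663  0.99856874 0.00134945]
[-0.15071847 -0.8427555  -0.84804019] [  5.58188571  -1.44063809 -21.1306079 ]
```

View pics/c2.png

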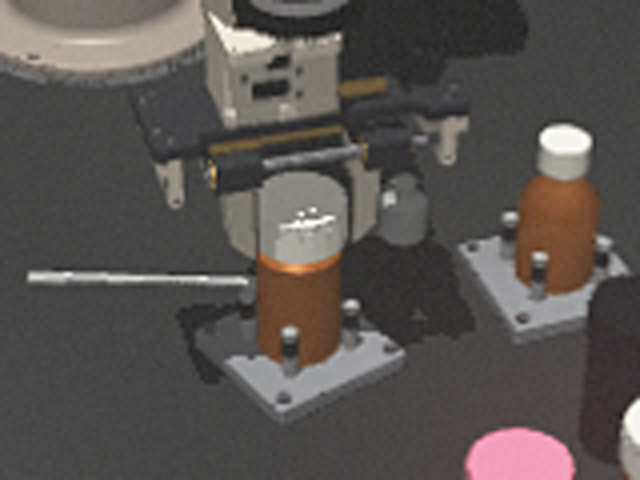

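The scene crop shows the lid at (303,215) held in the jaws and still on the neck. A twisting moment of -0.85 Nm remains, so it is probably wound up against the stop, and that binds the lift. I'll lower slightly, back off a few degrees and try again.

Emit:
{"op": "carry_out", "data": {"rows": [[0,0,-1.5,0],[0,0,-2.5,-1],[0,0,-2.5,-3],[0,0,-2.5,-5],[0,0,-2.5,-5]]}}

```text
time: 5.67
tool_pos: [477.8, 15.8, 94.9]
tcp_rot: [0.561, 1.57, 1.991]
contact_force: [-0.2, 0.2, -0.2]
grip_width: 57.8
```

Run:
```python
from h import *
o=get_obs(); print(o["tool_pos"],o["moment"],o["contact_force"],o["grip_width"],o["joint_positions"][5])
```

```text
[477.84561371  15.83236686  94.90571486] [0.08464596 0.02985442 0.04531076] [-0.16217011  0.24709918 -0.19365968] 57.8261948886613 -1.559268339931198
```

Emit:
{"op": "carry_out", "data": {"rows": [[0,0,1,0],[0,0,2,0],[0,0,3,0],[0,0,4,0],[0,0,5,0],[0,0,5,0]]}}

```text
time: 6.17
tool_pos: [478.0, 15.8, 100.1]
tcp_rot: [0.261, 1.57, 1.691]
contact_force: [-1.2, 1.2, -1.4]
grip_width: 58.0
```

Run:
```python
from h import *
o=get_obs(); print(o["tool_pos"],o["moment"],o["contact_force"],o["grip_width"],o["joint_positions"][5])
```

```text
[477.95299599  15.80595607 100.14845512] [0.09221645 0.02146065 0.03668541] [-1.18649418  1.19271515 -1.42321292] 58.006145712645434 -1.5594358485035378
```

The force is only -1.4 N, so it's free. I'll lift clear of the neck.

Emit:
{"op": "carry_out", "data": {"rows": [[0,0,4,0],[0,0,10,0],[0,0,16,0],[0,0,22,0],[0,0,30,0],[0,0,40,0],[0,0,50,0],[0,0,57,0],[0,0,60,0],[0,0,60,0]]}}

```text
time: 7.0
tool_pos: [478.4, 15.8, 161.0]
tcp_rot: [-1.05, 1.569, 0.381]
contact_force: [0.2, 0.2, -0.6]
grip_width: 57.8
```

Run:
```python
from h import *
o=get_obs(); print(o["tool_pos"],o["moment"],o["contact_force"],o["grip_width"],o["joint_positions"])
s=capture("scene")[:,:,::-1]; w=capture("wrist")[:,:,::-1]
a=cv2.resize(s[80:220,180:340],(480,420),interpolation=cv2.INTER_CUBIC)
b=cv2.resize(w,(320,240)); cv2.imwrite("pics/c3.png",np.hstack([a,np.pad(b,((0,180),(0,0),(0,0)))]))
```

```text
[478.39196464  15.75785116 161.03805719] [ 0.06337374 -0.01518127  0.01910782] [ 0.1876925   0.20630646 -0.59791228] 57.84248950988669 [-1.27946140e-01  3.25011977e-01  1.74798262e+00  9.71344293e-04
  1.06707484e+00 -1.55926383e+00]
```

View pics/c3.png

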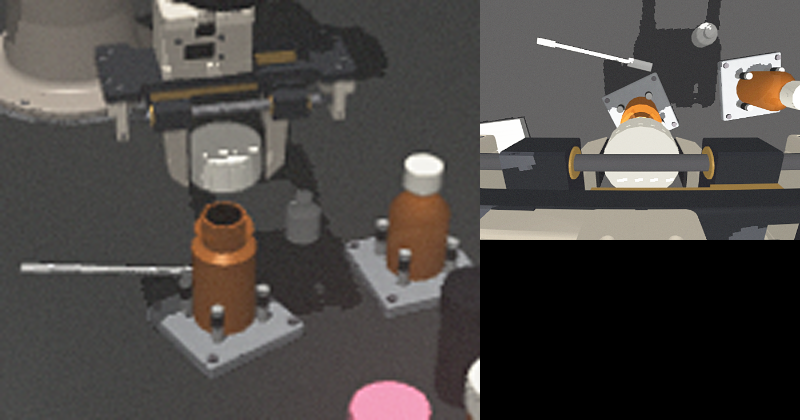

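The lid is off the neck and in the jaws: in the left view the open jar is at (228,215) and the lid at (225,155). I'll carry it over the tray centre.

Emit:
{"op": "carry_out", "data": {"rows": [[2,-10,0,0],[6,-30,0,0],[11,-58,0,0],[17,-88,0,0],[23,-118,0,0],[29,-148,0,0],[34,-178,0,0],[40,-208,0,0],[46,-238,0,0],[51,-266,-10,0],[55,-288,-25,0],[58,-303,-45,0],[60,-311,-65,0],[60.5,-314.5,-85,0],[60.5,-314.5,-100,0],[60.5,-314.5,-111,0],[60.5,-314.5,-111,0],[60.5,-314.5,-111,0]]}}

```text
time: 8.6
tool_pos: [537.9, -298.8, 48.5]
tcp_rot: [0.881, 1.569, 2.311]
contact_force: [-0.2, 0.3, -0.1]
grip_width: 57.7
```

Run:
```python
from h import *
o=get_obs(); print(o["tool_pos"],o["moment"],o["contact_force"],o["grip_width"],o["joint_positions"])
t=capture("top")[:,:,::-1]; s=capture("scene")[:,:,::-1]
a=cv2.resize(t[190:340,330:480],(400,400),interpolation=cv2.INTER_CUBIC)
b=cv2.resize(s[140:290,60:210],(400,400),interpolation=cv2.INTER_CUBIC)
cv2.imwrite("pics/c4.png",np.hstack([a,b]))
```

```text
[ 537.91597532 -298.75063699   48.49617242] [-0.00788982 -0.00565019 -0.00882907] [-0.21745807  0.31369242 -0.13854149] 57.7190630228165 [-6.31679994e-01  6.85171483e-01  1.47027101e+00  5.17414780e-04
  9.88298868e-01 -2.06278846e+00]
```

View pics/c4.png

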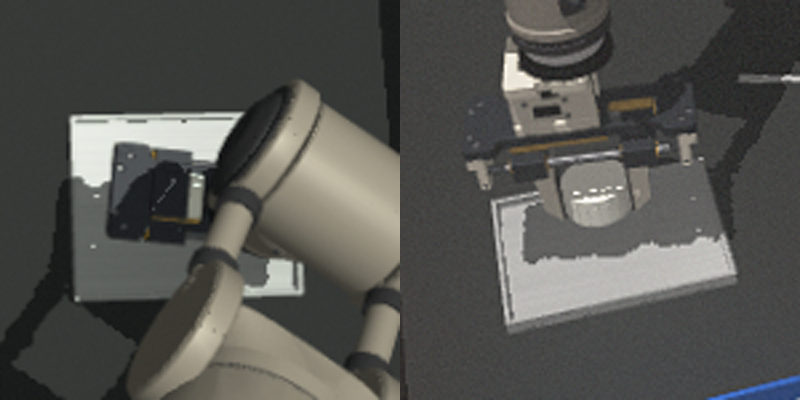

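The lid is over the tray, held level, and at (595,190) in the right-hand view. I'll lower it, slowly near the floor.

Emit:
{"op": "carry_out", "data": {"rows": [[0,0,-8,0],[0,0,-18,0],[0,0,-27,0],[0,0,-33,0],[0,0,-37,0],[0,0,-39,0],[0,0,-40,0],[0,0,-41,0],[0,0,-41,0]]}}

```text
time: 9.45
tool_pos: [538.9, -299.2, 9.1]
tcp_rot: [-1.668, 1.569, -0.237]
contact_force: [0.5, -0.3, -1.4]
grip_width: 57.9
```

Emit:
{"op": "carry_out", "data": {"rows": [[0,0,-0.5,0],[0,0,-1,0],[0,0,-1.5,0],[0,0,-1.5,0]]}}

```text
time: 9.78
tool_pos: [539.0, -299.2, 7.6]
tcp_rot: [-1.727, 1.569, -0.296]
contact_force: [-1.1, 0.1, -0.9]
grip_width: 57.7
```

Emit:
{"op": "carry_out", "data": {"rows": [[0,0,-0.5,0],[0,0,-1,0],[0,0,-1.5,0],[0,0,-1.5,0]]}}

```text
time: 10.12
tool_pos: [538.9, -299.1, 6.0]
tcp_rot: [-1.645, 1.57, -0.214]
contact_force: [-0.7, -0.2, 0.9]
grip_width: 57.8
```

Emit:
{"op": "carry_out", "data": {"rows": [[0,0,-0.5,0],[0,0,-1,0],[0,0,-1,0]]}}

```text
time: 10.37
tool_pos: [538.8, -299.1, 4.9]
tcp_rot: [-1.573, 1.57, -0.142]
contact_force: [-0.9, -1.5, -0.5]
grip_width: 58.2
```

Emit:
{"op": "carry_out", "data": {"rows": [[0,0,-0.4,0],[0,0,-0.8,0],[0,0,-0.8,0]]}}

```text
time: 10.62
tool_pos: [538.8, -299.1, 4.3]
tcp_rot: [-1.647, 1.57, -0.216]
contact_force: [-0.7, 0.2, 2.2]
grip_width: 57.7
```

The contact force is rising (2.2 N at z = 4.3). I'll release, opening just wide enough, then rise.

Emit:
{"op": "carry_out", "data": {"rows": [[0,0,0,0],[0,0,0.5,0],[0,0,0.5,0],[0,0,0.5,0],[0,0,0.5,0]], "hand": 80}}

```text
time: 11.03
tool_pos: [538.8, -299.1, 4.8]
tcp_rot: [-1.658, 1.57, -0.227]
contact_force: [0.1, 0.1, 0.2]
grip_width: 79.5
```

Emit:
{"op": "carry_out", "data": {"rows": [[0,0,3,0],[0,0,8,0],[0,0,16,0],[0,0,26,0],[0,0,40,0],[0,0,60,0],[0,0,85,0],[0,0,110,0],[0,0,135,0],[0,0,155,0],[0,0,165,0],[-20,20,170,0],[-45,50,170,0],[-70,80,170,0],[-90,100,170,0],[-100,110,170,0],[-100,110,170,0]]}}

```text
time: 12.45
tool_pos: [436.6, -186.7, 175.1]
tcp_rot: [0.465, 1.57, 1.897]
contact_force: [-0.4, 1.5, -0.3]
grip_width: 80.1
```

Run:
```python
from h import *
o=get_obs(); print(o["time"],o["tool_pos"],o["contact_force"],o["grip_width"])
t=capture("top")[:,:,::-1]; s=capture("scene")[:,:,::-1]
b=cv2.resize(s[140:290,60:210],(400,400),interpolation=cv2.INTER_CUBIC)
a=cv2.resize(t,(400,300)); cv2.imwrite("pics/c5.png",np.hstack([np.pad(a,((0,100),(0,0),(0,0))),b]))
t0=cv2.imread("pics/top0.png"); d=cv2.absdiff(t0,t)[165:225,180:225]; print("spare diff",d.mean(),d.max())
```

```text
12.45 [ 436.63437999 -186.71305951  175.11216951] [-0.3886071   1.5066266  -0.30338322] 80.13812133228474
spare diff 0.6403703703703704 6
```

View pics/c5.png

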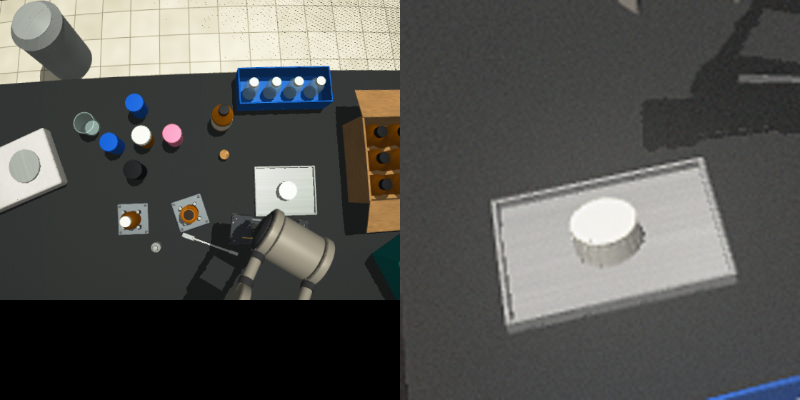

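The lid lies flat and right way up in the tray, at (605,230) in the right-hand view. The jar is open and the spare jar hasn't moved. I'll hand the job in.

```bash
python3 -c "
from plant import *
print(close_job())"
```

```text
the job is handed in; nothing more can be done
None
```

The job is done and handed in at about 12.5 s of the 42 s allowed. I turned the clamped wide jar's lid 133° anticlockwise, lifted it off, and set it down near the middle of the steel tray.

- **One hitch:** the first lift met up to 21 N of resistance. The lid seemed to be wound against its stop, with about -0.85 Nm of twist left in the grip. I lowered slightly, turned back 5°, and it then came off with about 1.4 N.
- **Disagreement in measuring:** the top and wrist cameras placed the lid 2–3 mm apart. I gripped at a point between the two, and the side force on closing was only about 1.5 N.
- **Setting down:** I lowered the lid until the contact force read about 2 N, then released it.
- **Last checks:** the final pictures show the lid flat and right way up inside the tray, with the jar open in its clamp. The gripper is clear, and the spare jar's part of the top view matched the first picture (mean difference 0.6 of 255, at most 6). No final check failed.

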